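Check the press guide blocks with a pin gauge and sort them by fit

TASK

Take the pin gauge from its wooden stand and try it in the bush of the blue guide block, and after that in the bush of the yellow one: a bush into which the pin sinks down to the gauge's collar is good, one in which it stops short is bad. Sort the two blocks by sliding them over the table, never lifting them: each block with a good bush wholly onto the green area, each with a bad bush wholly onto the red area, the bushes staying in their blocks. Finish with the gauge hanging upright in its stand again, and leave the tall bowl stack and the brush beside the areas where they are.

Things in the scene. Friction and masses are not known exactly. Their poses are not given: they have to be found in the camera images.
- gauge: Pin gauge, loose, 0.32 kg, 114 mm tall, pin down: steel pin 24 mm across, 40 mm long, its last 5 mm tapered to 18 mm; steel collar 54 mm across, 8 mm thick; black square grip 28 x 28 mm, 66 mm tall. Origin: centre of the pin's end; z up along the pin to the grip; x and y square to the grip's flats.
- gauge_tip (a point): Centre of the pin's free end (the same as the gauge's origin).
- gauge_collar (a point): Centre of the collar's underside, 40 mm above the pin's end.
- gauge_grip (a point): On the gauge's axis, 83 mm above the pin's end and 35 mm above the collar's top: where to hold it (the grip ends 31 mm above this point).
- stand: Dark wooden gauge stand, fixed, 84 x 84 x 54 mm, with a square through hole 34 mm wide in its middle. The gauge hangs in it, the collar on the stand's top. Origin: centre of its underside. It stands left or right beyond the marked areas.
- stand_hole (a point): Centre of the hole's mouth, on the stand's top, 54 mm above the table.
- block_blue: Guide block of the bowl press, painted blue: 84 x 84 x 50 mm, loose on the table, 0.6 to 0.8 kg with its bush, sliding friction about 0.6. A brass bush sits loosely in its middle (see its mouth). Origin: centre of the block's underside; x and y parallel to its sides, z up.
- blue_mouth (a point): Mouth of the bush in the blue block, 54 mm above the block's underside; z up. Flange 68 mm across, 4 mm above the block's top; bush loose by 1 mm all round; entry bore 28 mm. A good bush is 28 mm right through, a bad one narrows to 16 mm from 12 mm below the mouth; from above they look much alike. Either, neither or both blocks can be bad.
- block_yellow: Guide block of the bowl press, painted yellow: 84 x 84 x 50 mm, loose on the table, 0.6 to 0.8 kg with its bush, sliding friction about 0.6. A brass bush sits loosely in its middle (see its mouth). Origin: centre of the block's underside; x and y parallel to its sides, z up.
- yellow_mouth (a point): Mouth of the bush in the yellow block, 54 mm above the block's underside; z up. Flange 68 mm across, 4 mm above the block's top; bush loose by 1 mm all round; entry bore 28 mm. A good bush is 28 mm right through, a bad one narrows to 16 mm from 12 mm below the mouth; from above they look much alike. Either, neither or both blocks can be bad.
- mat_green: Green marked area on the table, 420 mm along its x and 190 mm along its y, flat (no edge to climb): for good blocks. Origin: its centre, at table height; axes parallel to the world's. It lies left or right of the blocks (the two areas swap sides from start to start), its inner long edge a little beyond the blocks.
- mat_red: Red marked area on the table, 420 mm along its x and 190 mm along its y, flat (no edge to climb): for bad blocks. Origin: its centre, at table height; axes parallel to the world's. It lies left or right of the blocks (the two areas swap sides from start to start), its inner long edge a little beyond the blocks.
- rack: Wooden rack, fixed, 164 x 84 x 50 mm, with two spare bushes in it that are not part of the job. It stands beyond the marked area on the other side from the gauge stand. Origin: centre of its underside, x along its length.
- bowl_stack: Bystander: stack of nine leaf bowls, 170 mm across, 106 mm high, loose. Origin: centre of its underside.
- brush: Bystander: hand brush, 200 mm long, lying, loose. Origin: near its middle, underneath.

How it is judged:
On the way, in this order (a step that is already met when the one before it is completed fails the run):
1. the gauge's pin has been tried in the blue block's bush: down to the collar if the bush is good, down to the step if it is narrow (horizontal distance between gauge_tip and blue_mouth below 0.008 m and ((horizontal distance between any of narrow_1_c0, narrow_2_c0 and blue_mouth below 0.035 m and z of gauge_tip in the frame of blue_mouth below -0.009 m) or (horizontal distance between any of wide_1_c0, wide_2_c0 and blue_mouth below 0.035 m and z of gauge_tip in the frame of blue_mouth below -0.032 m))), for 0.2 s.
2. after that, the pin has been tried in the yellow block's bush in the same way (horizontal distance between gauge_tip and yellow_mouth below 0.008 m and ((horizontal distance between any of narrow_1_c0, narrow_2_c0 and yellow_mouth below 0.035 m and z of gauge_tip in the frame of yellow_mouth below -0.009 m) or (horizontal distance between any of wide_1_c0, wide_2_c0 and yellow_mouth below 0.035 m and z of gauge_tip in the frame of yellow_mouth below -0.032 m))), for 0.2 s.
At the end, for the whole second after the job is handed in: Blocks with a good bush wholly on the green area, those with a narrow bush wholly on the red (centre within 169 mm along, 54 mm across), flat, at rest, bushes in place; the gauge upright in its stand (0.12 rad), collar on the stand's top (5 mm in height, 10 mm sideways) (((horizontal distance between any of wide_1_c0, wide_2_c0 and blue_mouth below 0.035 m and (x of block_blue in the frame of mat_green between -0.169 and 0.169 m and y of block_blue in the frame of mat_green between -0.054 and 0.054 m and height (world z) of block_blue below 0.008 m)) or (horizontal distance between any of narrow_1_c0, narrow_2_c0 and blue_mouth below 0.035 m and (x of block_blue in the frame of mat_red between -0.169 and 0.169 m and y of block_blue in the frame of mat_red between -0.054 and 0.054 m and height (world z) of block_blue below 0.008 m))) and linear speed of each of block_blue, block_yellow below 0.02 m/s and ((horizontal distance between any of wide_1_c0, wide_2_c0 and yellow_mouth below 0.035 m and (x of block_yellow in the frame of mat_green between -0.169 and 0.169 m and y of block_yellow in the frame of mat_green between -0.054 and 0.054 m and height (world z) of block_yellow below 0.008 m)) or (horizontal distance between any of narrow_1_c0, narrow_2_c0 and yellow_mouth below 0.035 m and (x of block_yellow in the frame of mat_red between -0.169 and 0.169 m and y of block_yellow in the frame of mat_red between -0.054 and 0.054 m and height (world z) of block_yellow below 0.008 m))) and horizontal distance between gauge_collar and stand_hole below 0.01 m and z of gauge_collar in the frame of stand_hole between -0.005 and 0.005 m and angle between gauge's own z axis and vertical below 0.12 rad); the robot touches nothing.
It fails at once if a block lifted more than 15 mm (height (world z) of any of block_blue, block_yellow above 0.015 m).
It fails at once if the tall bowl stack or the brush moved by more than 40 mm (distance of any of bowl_stack, brush from where it was at the start of the episode above 0.04 m).
It also fails if it takes over 72 s, if anything falls off the work surface, if the arm or the gripper's body presses on something with over 40 N, if the wrist force passes 120 N, or if a joint passes its speed limit or range.

ROBOT

A 6-joint arm with a two-finger parallel gripper is mounted at the origin on the work surface. World frame = base frame: x ahead of the robot, y to its left, z up, the work surface at z = 0. Lengths are in m, angles in rad, forces in N, time in s.
With the tool pointing down it reaches from about 0.3 to 0.775 m from the base axis. Payload 14.6 kg.
Tool frame: the origin (TCP) lies between the finger pads; the fingertips stand 25 mm ahead of it and the grasp point (between the pads) lies 6 mm ahead of it; z points along the fingers, y is the line along which they close (so a half turn about z gives the same grasp; the last joint's range is limited). The gripper opens to 94 mm and grips with 3 to 60 N. Pads are 16 mm wide; open, the fingers measure 119 mm over their backs; the gripper's body (75 mm by 177 mm) begins 78 mm behind the grasp point.
Start: joints at [1.161, 0.3, 1.521, -0, 1.321, -0.067], TCP at [0.185, 0.518, 0.23] pointing down, gripper open.
Joint ranges: [-3.03, 3.03], [-0.79, 2.21], [0.23, 2.52], [-1.04, 4.18], [0, 3.07], [-2.55, 2.55]. Speed limits (rad/s): [2.22, 2.22, 2.57, 3.14, 3.14, 3.14].

INTERFACE

Orientations are given as a unit quaternion [x, y, z, w].
In Python, from workcell import ctrl, optics gives the robot as it stands.
- The arm moves only by the tool drive_tool, never from a script. Its argument "plan" is a list of rows, each a list of 3 entries, a list of its own where there are three numbers: the shift along the world's x, y, z in mm, then the turn about the world's z in rad, then the opening, from 0 (shut) to 1 (fully open). A call has 1 to 20 rows; each row is the pose to reach, as a shift and turn from the pose commanded when the call began; what a row does not reach only later rows make up. A row lasts 1/10 s, in which the tool goes at most 50 mm and 8.59 degrees, less where a joint would pass 70% of its speed; a pose out of reach is approached as far as the arm can. A call with a gripper value outside its range is refused whole. The fingers move at their own pace and stop on an object; "grip_force" is the grip in N (left out, the last holds). Time passes only in rows, so rows that repeat a pose let the fingers close. It gives the time, the measured TCP pose, the force, the opening and the grip force at its end, in the units of the state.
- ctrl.state(): the state, without advancing time (a new reading comes with each control period).
- optics.grab_frame(name): name is "side" or "top" or "wrist"; returns a dict with "img" (384x512x3 uint8, red, green, blue), "z_map" (384x512 float32, m along the optical axis (not along the pixel's ray), 0 where there is no reading), "fx", "fy", "cx", "cy" (pixels), "dist" ([k1, k2, p1, p2, k3] as OpenCV has them; the pictures are not rectified), "rvec" (rotation vector, rad) and "tvec" (3), from world to camera coordinates, as OpenCV has them; the wrist camera has in their place "mount" (4x4, takes a point from camera to tool coordinates, whose origin is the TCP and whose axes are the flange's). Camera axes: x right, y down, z forward; pixel columns grow to the right and rows downward; lengths in m; the calibration is good to about 2 mm. A picture is of the moment at which its call begins: read the wrist's pose just before it.
- ctrl.job_done(): hands the job in; it is judged then, once.
The state is a dict: "clock": time; "joints": joint angles; "qd": joint speeds; "effort": joint torques, N m; "ee_pos": TCP position; "eef_rot": TCP orientation; "force": force on the tool from outside, world axes, zero at the start; "ft_torque": the same for the moment, N m; "gripper_width": opening from 0.0 (shut) to 1.0 (fully open); "gripper_force": force on a finger pad.
Only numpy, scipy, OpenCV 4.12 (cv2) and the standard library are available. Lean on these libraries where they do the work, as an engineer would, in place of code of your own. Each camera call takes 0.05 s, during which the arm holds its last target. There are 200 camera calls.

## Working session

There is one attempt and no reset: what is moved stays moved. The work goes in short steps, Python scripts to look and compute and a tool call to move; the robot and the scene stay as the last step left them, time stands still between calls to the robot, and variables do not carry over. Pictures are saved under pics/ and viewed, at most 10 in all, crops included, and the job is handed in when it is done.

Besides the shell and the picture viewer there is one more tool, called after "Call:" as name(argument=value, ...) on one line, values as JSON. drive_tool: Moves the arm, as the interface text tells. Its arguments: {"type":"object","properties":{"plan":{"type":"array"},"grip_force":{"type":"number"}},"required":["plan"]}

```bash
ls; mkdir -p pics; cat > h.py <<'E'
import numpy as np, cv2
from workcell import ctrl, optics
from scipy.spatial.transform import Rotation as R
def grab(n):
    s=ctrl.state(); f=optics.grab_frame(n)
    f['K']=np.array([[f['fx'],0,f['cx']],[0,f['fy'],f['cy']],[0,0,1.]]); f['D']=np.array(f['dist'],float)
    if n=='wrist':
        T=np.eye(4);T[:3,:3]=R.from_quat(s['eef_rot']).as_matrix();T[:3,3]=s['ee_pos']
        f['T']=T@np.array(f['mount'])
    else:
        r=cv2.Rodrigues(np.array(f['rvec'],float))[0];T=np.eye(4);T[:3,:3]=r.T;T[:3,3]=-r.T@np.array(f['tvec']).ravel();f['T']=T
    return f
def rays(f,px):
    u=cv2.undistortPoints(np.array(px,float).reshape(-1,1,2),f['K'],f['D']).reshape(-1,2)
    return np.c_[u,np.ones(len(u))]@f['T'][:3,:3].T
def onplane(f,px,z):
    d=rays(f,px);o=f['T'][:3,3];return o+d*((z-o[2])/d[:,2])[:,None]
def depthpts(f,px):
    px=np.array(px).reshape(-1,2);d=f['z_map'][px[:,1].astype(int),px[:,0].astype(int)]
    return f['T'][:3,3]+rays(f,px)*d[:,None]
def save(f,n): cv2.imwrite('pics/'+n+'.png',f['img'][:,:,::-1])
E
python3 - <<'E'
from h import *
a=grab('top');b=grab('side')
im=np.hstack([a['img'],b['img']]);im=cv2.resize(im,(800,300),interpolation=cv2.INTER_AREA)
save(a,'top0');save(b,'side0')
for f in(a,b):print(f['T'].round(3),f['fx'])
s=ctrl.state();print(s)
E
```

```text
pics
[[ 0.008 -0.998  0.059  0.506]
 [-1.    -0.006  0.031 -0.017]
 [-0.031 -0.06  -0.998  1.044]
 [ 0.     0.     0.     1.   ]] 346.5151169024261
[[ 0.942 -0.233  0.243  0.255]
 [-0.336 -0.607  0.721 -0.935]
 [-0.02  -0.76  -0.649  0.929]
 [ 0.     0.     0.     1.   ]] 404.8011318289613
{'clock': 0.1, 'joints': array([ 1.16138087e+00,  3.00446827e-01,  1.52150345e+00,  2.40398651e-05,
        1.32070621e+00, -6.65954964e-02]), 'qd': array([-8.65665519e-04,  4.83720712e-05, -2.95260661e-03,  9.53774789e-04,
       -8.73254083e-04,  5.42642468e-04]), 'effort': array([ 2.24685687e-04, -5.32644081e+01, -3.53287947e+01,  7.09544308e-02,
        2.34668056e-02, -8.53953452e-05]), 'ee_pos': array([0.18479265, 0.51780918, 0.22993247]), 'eef_rot': array([ 1.70574751e-01,  9.85344595e-01, -5.14174067e-04, -1.36722751e-04]), 'force': array([0.5245361 , 0.27512437, 0.26138971]), 'ft_torque': array([-0.06305933,  0.03715771,  0.03077185]), 'gripper_force': 0.0, 'gripper_width': 1.0012567380853437}
```

View pics/top0.png

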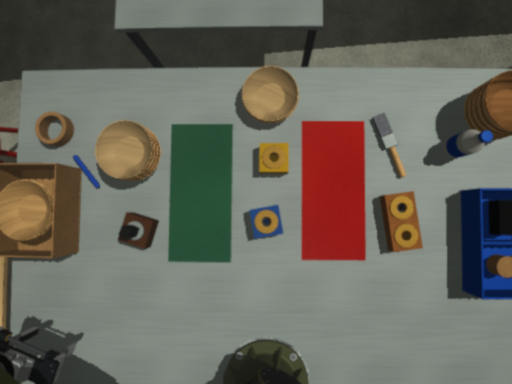

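View pics/side0.png

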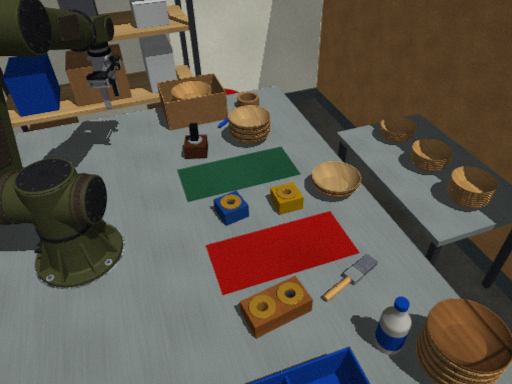

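The top view shows the stand with the gauge at about (138,230), blue block at (265,222), yellow block at (273,158), green area at (200,193), red at (333,190), rack at (403,221), brush at (390,145) and bowl stack at (127,150). The side view agrees, with the gauge at (195,142).

```bash
cat >> h.py <<'E'
HSV={'blue':((105,120,60),(125,255,255)),'yellow':((20,150,120),(32,255,255)),'green':((60,90,30),(90,255,200)),'red':((0,180,90),(4,255,255))}
def mask(f,c):
    return cv2.inRange(cv2.cvtColor(f['img'],cv2.COLOR_RGB2HSV),*map(np.array,HSV[c]))
def big(m,roi=None,n=1):
    if roi is not None: k=np.zeros_like(m);k[roi[1]:roi[3],roi[0]:roi[2]]=255;m=m&k
    c,_=cv2.findContours(m,cv2.RETR_EXTERNAL,cv2.CHAIN_APPROX_NONE)
    return sorted(c,key=cv2.contourArea)[::-1][:n]
E
python3 - <<'E'
from h import *
a=grab('top')
hsv=cv2.cvtColor(a['img'],cv2.COLOR_RGB2HSV)
for p in[(265,240),(288,165),(200,190),(333,190),(125,235),(138,242)]:print(p,hsv[p[1],p[0]])
for c,z,roi in(('blue',.05,(240,190,300,260)),('yellow',.05,(250,135,300,185)),('green',0,None),('red',0,None)):
    k=big(mask(a,c),roi)[0];r=cv2.minAreaRect(k);bx=cv2.boxPoints(r)
    w=onplane(a,bx,z);e=np.linalg.norm(w-np.roll(w,1,0),axis=1)
    print(c,r,'ctr',w.mean(0).round(4),'edges',e.round(3),'x',w[:,0].round(3),'y',w[:,1].round(3))
print('gauge',onplane(a,[(132,232)],.128),'stand',onplane(a,[(138,230)],.054))
print('depth near',depthpts(a,[(130,232),(150,225),(265,235),(282,158),(127,150),(390,130)]).round(3))
E
```

```text
(265, 240) [ 60  16 140]
(288, 165) [ 21 103 153]
(200, 190) [ 72 129  79]
(333, 190) [  1 219 149]
(125, 235) [75 18 29]
(138, 242) [ 12 143  68]
blue ((265.6119689941406, 221.6160125732422), (28.621673583984375, 28.532230377197266), 79.69515228271484) ctr [0.4731 0.003  0.05  ] edges [0.082 0.082 0.082 0.081] x [0.506 0.521 0.441 0.425] y [ 0.051 -0.03  -0.045  0.035]
yellow ((273.0, 157.0), (28.0, 28.0), 90.0) ctr [ 0.6594 -0.017   0.05  ] edges [0.082 0.081 0.082 0.081] x [0.7   0.7   0.619 0.618] y [ 0.024 -0.057 -0.058  0.023]
green ((200.25009155273438, 192.49478149414062), (60.59101867675781, 136.2412567138672), 1.1934894323349) ctr [0.56  0.204 0.   ] edges [0.184 0.417 0.188 0.414] x [0.353 0.77  0.765 0.352] y [0.297 0.298 0.109 0.113]
red ((333.4999694824219, 189.99998474121094), (60.99999237060547, 135.99996948242188), -0.0) ctr [ 0.5701 -0.1998  0.    ] edges [0.181 0.411 0.186 0.41 ] x [0.364 0.775 0.776 0.366] y [-0.108 -0.108 -0.293 -0.29 ]
gauge [[0.44419252 0.35911777 0.128     ]] stand [[0.44516832 0.37187748 0.054     ]]
depth near [[ 0.444  0.368  0.12 ]
 [ 0.46   0.338  0.052]
 [ 0.435  0.004  0.051]
 [ 0.656 -0.043  0.052]
 [ 0.677  0.407  0.066]
 [ 0.748 -0.367  0.015]]
```

Call:
drive_tool(plan=[[[50,-30,20],0,1],[[100,-60,40],0,1],[[140,-90,60],0,1],[[180,-120,80],0,1],[[220,-140,100],0,1],[[220,-140,100],0,1],[[220,-140,100],0,1],[[220,-140,100],0,1]])

```text
clock: 0.95
ee_pos: [0.4048, 0.3779, 0.3299]
eef_rot: [0.171, 0.985, -0.0, -0.0]
force: [-0.2, -0.4, -0.3]
gripper_width: 1.0
gripper_force: 0.0
```

```bash
python3 - <<'E'
from h import *
f=grab('wrist');save(f,'w1');s=ctrl.state()
print(s['clock'],s['ee_pos'],s['eef_rot'],np.array(f['mount']).round(3),f['fx'],f['T'].round(3))
E
```

```text
1.0 [0.40426237 0.37825497 0.32971403] [ 1.70476522e-01  9.85361567e-01 -3.60302429e-04 -4.55381164e-04] [[ 0.    -0.97  -0.242  0.071]
 [ 1.     0.    -0.    -0.001]
 [ 0.    -0.242  0.97  -0.154]
 [ 0.     0.     0.     1.   ]] 323.79675591821314 [[ 0.337  0.914  0.227  0.338]
 [ 0.942 -0.327 -0.082  0.401]
 [-0.001  0.241 -0.97   0.484]
 [ 0.     0.     0.     1.   ]]
```

View pics/w1.png

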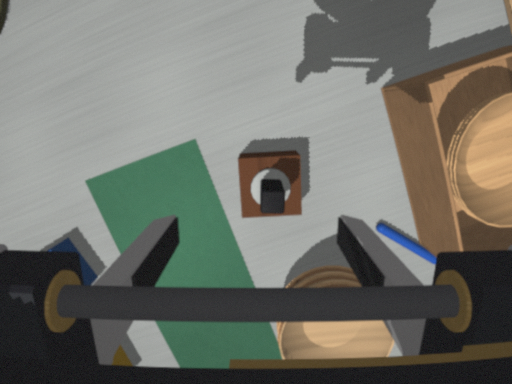

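The wrist picture shows the stand at (270,185), with the black grip at (272,195), nearly parallel to the image and so to the fingers.

```bash
python3 - <<'E'
from h import *
f=grab('wrist')
c=f['img'][140:230,225:315];cv2.imwrite('pics/w1c.png',cv2.resize(c,(720,720),interpolation=cv2.INTER_NEAREST)[:600,:,::-1])
ys,xs=np.mgrid[140:230,225:315];px=np.c_[xs.ravel(),ys.ravel()]
P=depthpts(f,px)
for lo,hi,n in((.115,.14,'grip'),(.056,.068,'collar'),(.045,.0585,'stand')):
    k=(P[:,2]>lo)&(P[:,2]<hi);q=P[k]
    if len(q)<5:print(n,len(q));continue
    r=cv2.minAreaRect(q[:,:2].astype(np.float32)*1000);print(n,len(q),np.median(q[:,2]),r,px[k].min(0),px[k].max(0))
g=cv2.cvtColor(c,cv2.COLOR_RGB2HSV)
# stand outline: brown
m=cv2.inRange(g,np.array((2,90,30)),np.array((16,255,200)));print('brown',m.sum()/255)
# white/gray collar ellipse, dark grip
d=(f['img'].max(2)<45).astype(np.uint8)*255;
k=big(d,(255,165,295,218))[0];r=cv2.minAreaRect(k);print('dark',r,cv2.boundingRect(k))
E
```

```text
grip 608 0.12761667929820975 ((442.4745788574219, 380.62701416015625), (28.037979125976562, 28.256956100463867), 68.78758239746094) [260 189] [284 214]
collar 598 0.061883745794022754 ((441.8722229003906, 380.0479736328125), (68.48263549804688, 83.58319854736328), 81.11891174316406) [240 158] [299 212]
stand 2338 0.0538570732841151 ((442.6056823730469, 380.5177307128906), (84.17578887939453, 84.73834991455078), 73.38687896728516) [238 155] [301 218]
brown 2273.0
dark ((272.5, 196.0), (32.0, 21.0), 90.0) (262, 180, 22, 33)
```

View pics/w1c.png

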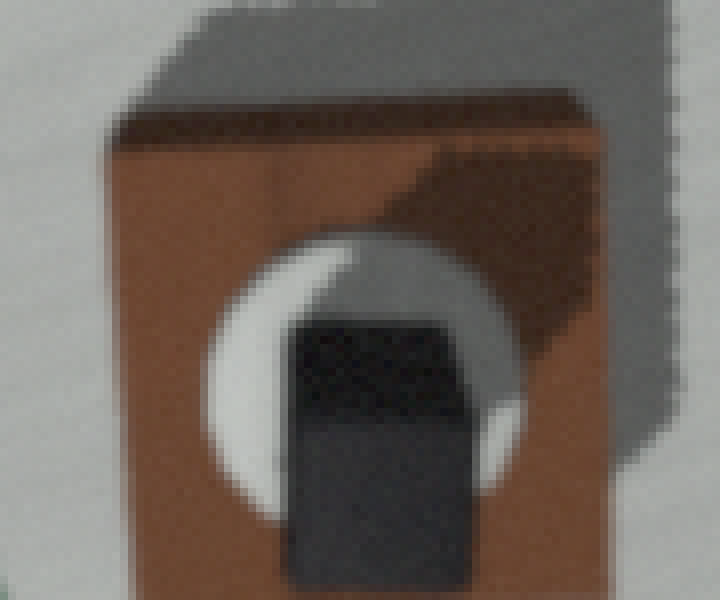

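Call:
drive_tool(plan=[[[38,3,-40],-0.028,0.8],[[38,3,-90],-0.028,0.8],[[38,3,-130],-0.028,0.8],[[38,3,-170],-0.028,0.8],[[38,3,-200],-0.028,0.8],[[38,3,-227],-0.028,0.8],[[38,3,-227],-0.028,0.8],[[38,3,-227],-0.028,0.8]], grip_force=40)

```text
clock: 1.85
ee_pos: [0.4423, 0.3816, 0.104]
eef_rot: [0.184, 0.983, -0.0, -0.0]
force: [0.7, 0.0, 0.5]
gripper_width: 0.797
gripper_force: 0.0
```

```bash
python3 - <<'E'
from h import *
f=grab('side');s=ctrl.state();print(s['ee_pos'],s['force'])
c=f['img'][70:190,130:290];cv2.imwrite('pics/s1.png',cv2.resize(c,(800,600),interpolation=cv2.INTER_CUBIC)[:,:,::-1])
E
```

```text
[0.44281419 0.38179139 0.1048519 ] [ 0.42138567  0.27968751 -0.0196856 ]
```

View pics/s1.png

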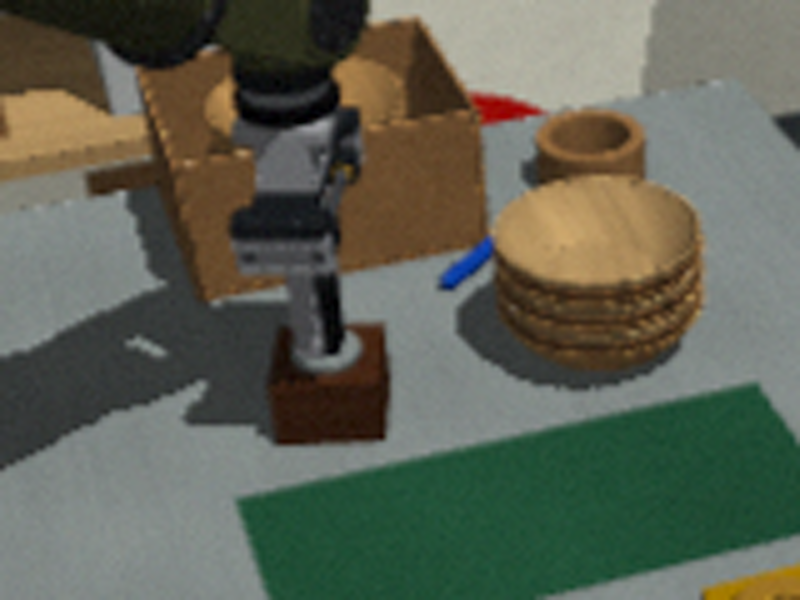

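The side view shows the fingers straddling the grip, clear of collar and stand; closing.

Call:
drive_tool(plan=[[[0,0,0],0,0.1],[[0,0,0],0,0.1],[[0,0,0],0,0.1],[[0,0,0],0,0.1],[[0,0,0],0,0.1],[[0,0,0],0,0.1],[[0,0,0],0,0.1],[[0,0,0],0,0.1]], grip_force=40)

```text
clock: 2.7
ee_pos: [0.4429, 0.381, 0.1035]
eef_rot: [0.184, 0.983, 0.0, 0.0]
force: [-0.0, 1.1, 1.3]
gripper_width: 0.298
gripper_force: 40.0
```

Call:
drive_tool(plan=[[[0,0,30],0,0.1],[[0,0,60],0,0.1],[[0,0,100],0,0.1],[[0,0,150],0,0.1],[[0,-30,180],0,0.1],[[0,-80,180],0,0.1],[[0,-130,180],0,0.1],[[0,-180,180],0,0.1],[[0,-230,180],0,0.1],[[-10,-280,180],0,0.1],[[-10,-310,180],0,0.1],[[-10,-310,180],0,0.1],[[-10,-310,180],0,0.1]])

```text
clock: 4.0
ee_pos: [0.4328, 0.0707, 0.2833]
eef_rot: [0.185, 0.983, 0.0, -0.0]
force: [0.2, 0.8, -2.3]
gripper_width: 0.294
gripper_force: 40.0
```

```bash
python3 - <<'E'
from h import *
f=grab('wrist');save(f,'w2');s=ctrl.state();print(s['ee_pos'],s['gripper_width'])
E
```

```text
[0.43282995 0.07137569 0.2832606 ] 0.29083866941891146
```

View pics/w2.png

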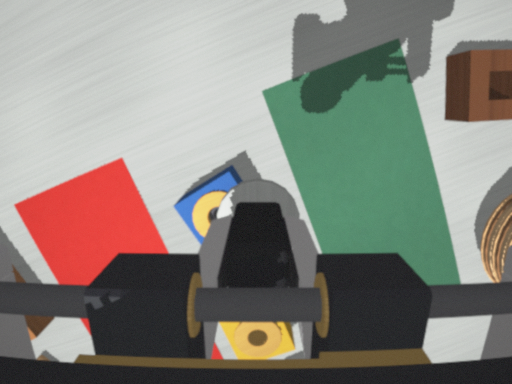

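The gauge hangs in the gripper over (260,210); the blue block shows at (213,215), partly hidden, the yellow at (257,335). I'll shift to see both freely.

Call:
drive_tool(plan=[[[50,30,0],0,0.1],[[90,60,0],0,0.1],[[130,80,0],0,0.1],[[170,80,0],0,0.1],[[170,80,0],0,0.1],[[170,80,0],0,0.1],[[170,80,0],0,0.1]])

```text
clock: 4.75
ee_pos: [0.6021, 0.1518, 0.2835]
eef_rot: [0.184, 0.983, 0.0, -0.0]
force: [0.3, 0.5, -2.5]
gripper_width: 0.296
gripper_force: 40.0
```

```bash
cat > m.py <<'E'
from h import *
def brass(f,blk,zlo=.046,zhi=.058):
    """depth cloud top: block+flange, rect + flange circle"""
    ys,xs=np.mgrid[0:384,0:512];px=np.c_[xs.ravel(),ys.ravel()];P=depthpts(f,px)
    ok=(f['z_map'].ravel()>0)
    g=ok&(np.hypot(P[:,0]-blk[0],P[:,1]-blk[1])<.065)
    a=P[g&(P[:,2]>.046)&(P[:,2]<.06)];b=P[g&(P[:,2]>.0523)&(P[:,2]<.058)]
    r=cv2.minAreaRect(a[:,:2].astype(np.float32)*1000)
    c=cv2.minEnclosingCircle(b[:,:2].astype(np.float32)*1000) if len(b)>20 else None
    print(len(a),'rect',np.round(r[0],1),np.round(r[1],1),round(r[2],1),'z',np.percentile(a[:,2],[10,50,90]).round(4),'flange',c)
E
python3 - <<'E'
from m import *
f=grab('wrist');save(f,'w3');s=ctrl.state();print(s['ee_pos'],s['clock'])
t=grab('top')
for g in(f,t):
    for b in((.473,.003),(.659,-.017)):brass(g,b)
E
```

```text
[0.60207193 0.15155416 0.28408562] 4.8
4529 rect [472.3   1.6] [85.  86.5] 10.9 z [0.0491 0.051  0.0544] flange ((472.9655456542969, 0.7957168221473694), 34.96778869628906)
1836 rect [643.4 -19. ] [87.5 58.2] 87.8 z [0.049  0.0507 0.0543] flange ((641.173828125, -21.034997940063477), 42.41912078857422)
788 rect [473.3   0.9] [84.  83.9] 10.6 z [0.0487 0.0521 0.0556] flange ((474.279541015625, -0.4355948865413666), 54.65498733520508)
768 rect [659.4 -19.8] [82.4 81.4] 0.1 z [0.0487 0.0522 0.0558] flange ((660.143310546875, -22.69865608215332), 54.371070861816406)
```

View pics/w3.png

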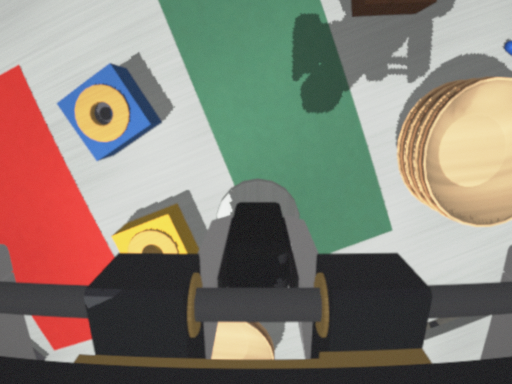

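The blue block is fully seen, bush mouth near (103,112); the yellow at (155,240) is partly hidden by the gripper.

```bash
cat >> m.py <<'E'
def flange(f,p,R=.06):
    hsv=cv2.cvtColor(f['img'],cv2.COLOR_RGB2HSV);ys,xs=np.mgrid[0:384,0:512];px=np.c_[xs.ravel(),ys.ravel()]
    W=onplane(f,px,.054);near=(np.hypot(W[:,0]-p[0],W[:,1]-p[1])<R).reshape(384,512)
    m=(cv2.inRange(hsv,np.array((14,60,70)),np.array((23,185,255)))*near).astype(np.uint8)
    k=big(m)[0];W=onplane(f,k.reshape(-1,2),.054)[:,:2]*1000
    print('flange rect',np.round(cv2.minAreaRect(W.astype(np.float32))[:2],1),'ell',np.round(cv2.fitEllipse(W.astype(np.float32))[:2],1))
    d=((hsv[:,:,2]<70)*near*255).astype(np.uint8)
    for k in big(d,n=2):
        W=onplane(f,k.reshape(-1,2),.054)[:,:2]*1000;print('  dark',cv2.contourArea(k),np.round(cv2.minAreaRect(W.astype(np.float32))[:2],1))
E
python3 - <<'E'
from m import *
f=grab('wrist');t=grab('top')
print(cv2.cvtColor(f['img'],cv2.COLOR_RGB2HSV)[[95,100,112],[85,120,103]])
flange(f,(.473,.001));flange(t,(.473,.001))
E
```

```text
[[ 21 136 234]
 [ 21 137 235]
 [120  14  54]]
flange rect [[471.9   2.3]
 [ 66.8  65.4]] ell [[472.1   2.1]
 [ 65.4  66.1]]
  dark 110.0 [[475.6   3.9]
 [ 16.   19.2]]
flange rect [[474.9   1.8]
 [ 62.5  62.7]] ell [[474.3   2. ]
 [ 63.6  64.4]]
  dark 31.0 [[474.9   1.8]
 [ 17.   17.1]]
  dark 0.0 [[457.4  53. ]
 [  0.    0. ]]
```

Call:
drive_tool(plan=[[[-40,-30,0],0,0.1],[[-75,-65,0],0,0.1],[[-110,-100,0],0,0.1],[[-130,-135,0],0,0.1],[[-130,-149,-40],0,0.1],[[-130,-149,-80],0,0.1],[[-130,-149,-115],0,0.1],[[-130,-149,-123],0,0.1],[[-130,-149,-123],0,0.1],[[-130,-149,-123],0,0.1]])

```text
clock: 5.95
ee_pos: [0.4737, 0.002, 0.1624]
eef_rot: [0.184, 0.983, 0.0, 0.001]
force: [-0.4, -0.2, -2.4]
gripper_width: 0.294
gripper_force: 40.0
```

```bash
python3 - <<'E'
from m import *
f=grab('side');s=ctrl.state();print(s['ee_pos'],s['clock'],s['force'])
c=f['img'][130:250,160:320];cv2.imwrite('pics/s2.png',cv2.resize(c,(800,600),interpolation=cv2.INTER_CUBIC)[:,:,::-1])
E
```

```text
[0.47373953 0.00205873 0.16241857] 6.0 [ 0.31585911 -0.07220612 -2.02906868]
```

View pics/s2.png

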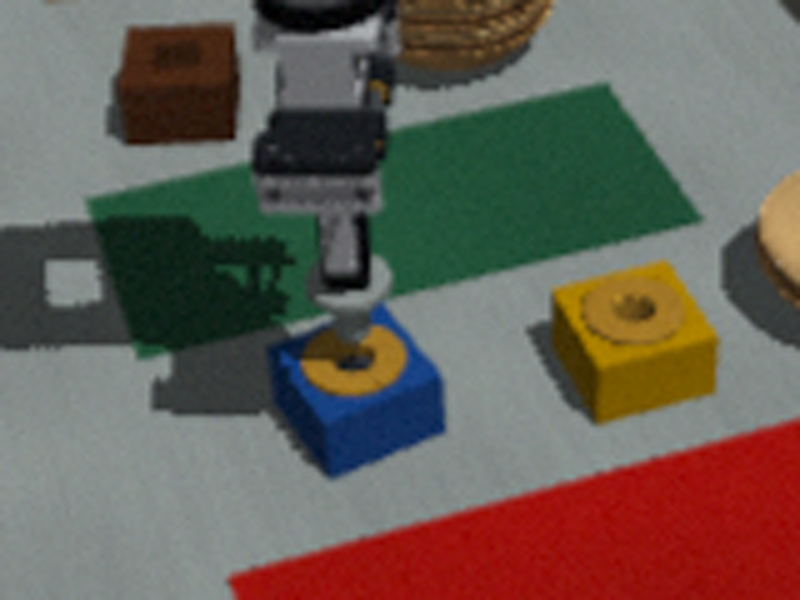

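The pin's end is over the blue bush's mouth (crop (355,330)); lowering gently to just past where a step would be.

Call:
drive_tool(plan=[[[0,0,-8],0,0.1],[[0,0,-15],0,0.1],[[0,0,-20],0,0.1],[[0,0,-24],0,0.1],[[0,0,-27],0,0.1],[[0,0,-30],0,0.1],[[0,0,-32],0,0.1],[[0,0,-34],0,0.1],[[0,0,-36],0,0.1],[[0,0,-36],0,0.1]])

```text
clock: 7.0
ee_pos: [0.4761, 0.0009, 0.1292]
eef_rot: [0.184, 0.983, -0.0, 0.005]
force: [-5.2, -6.3, 43.5]
gripper_width: 0.295
gripper_force: 40.0
```

Call:
drive_tool(plan=[[[-1,-1,8],0,0.1],[[-1,-1,8],0,0.1],[[-1,-1,5],0,0.1],[[-1,-1,3],0,0.1],[[-1,-1,2],0,0.1],[[-1,-1,2],0,0.1],[[-1,-1,2],0,0.1]])

```text
clock: 7.7
ee_pos: [0.4736, 0.0007, 0.1289]
eef_rot: [0.184, 0.983, -0.0, 0.003]
force: [-2.4, -2.6, 34.1]
gripper_width: 0.298
gripper_force: 40.0
```

```bash
python3 - <<'E'
from m import *
f=grab('side');t=grab('top');s=ctrl.state();print(s['ee_pos'],s['clock'],s['force'])
# collar underside height: collar steel visible between; triangulate bush position from top
c=f['img'][170:235,200:270];cv2.imwrite('pics/s3.png',cv2.resize(c,(640,594),interpolation=cv2.INTER_CUBIC)[:,:,::-1])
E
```

```text
[0.47358431 0.00068995 0.12891155] 7.8 [-3.26952689 -2.75364188 32.36975787]
```

View pics/s3.png

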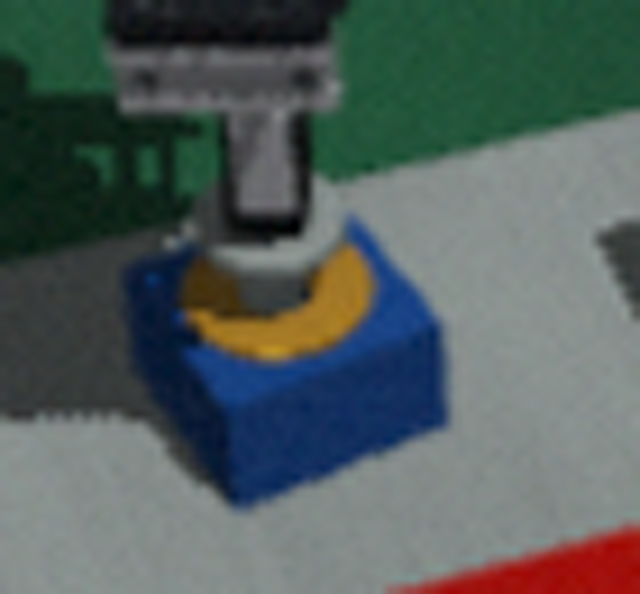

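The pin stands in the blue bush with about 28 mm still showing and 33 N pushing back: it stopped at the step, so blue is bad. Up and on to see the yellow one.

Call:
drive_tool(plan=[[[0,0,20],0,0.1],[[0,0,60],0,0.1],[[0,0,100],0,0.1],[[20,20,140],0,0.1],[[60,45,155],0,0.1],[[100,70,155],0,0.1],[[140,95,155],0,0.1],[[180,120,155],0,0.1],[[190,130,155],0,0.1],[[190,130,155],0,0.1],[[190,130,155],0,0.1]])

```text
clock: 8.9
ee_pos: [0.6615, 0.1309, 0.2798]
eef_rot: [0.184, 0.983, -0.0, -0.001]
force: [-0.4, -0.5, -3.2]
gripper_width: 0.297
gripper_force: 40.0
```

```bash
python3 - <<'E'
from m import *
f=grab('wrist');t=grab('top');s=ctrl.state();print(s['ee_pos'],s['clock'],s['force'])
for g in(f,t):
  for b in((.473,.001),(.659,-.018)):brass(g,b);flange(g,b)
print(cv2.cvtColor(f['img'],cv2.COLOR_RGB2HSV)[200:215:7,130:180:10].tolist());save(f,'w4')
E
```

```text
[0.66135002 0.13038013 0.28127783] 9.0 [-0.53917851  0.15292257 -4.31114384]
4930 rect [469.8   1.4] [85.6 85.3] 10.2 z [0.0491 0.051  0.0545] flange ((466.2209777832031, 2.5078437328338623), 36.51681900024414)
flange rect [[469.    2.3]
 [ 66.2  66.4]] ell [[469.    2.4]
 [ 65.8  66.2]]
  dark 143.5 [[473.2   2.9]
 [ 19.4  16.6]]
3950 rect [657.8 -19.5] [84.8 86.3] 0.2 z [0.0491 0.051  0.0544] flange ((654.9421997070312, -15.935503005981445), 37.41353225708008)
flange rect [[656.4 -16.6]
 [ 68.6  66.4]] ell [[655.7 -16.2]
 [ 58.4  62.1]]
  dark 0.0 [[714.5 -38.7]
 [ 17.2   0. ]]
787 rect [471.    0.9] [83.8 83.9] 10.6 z [0.0487 0.0519 0.0556] flange ((469.6680908203125, 2.942216157913208), 53.340675354003906)
flange rect [[470.7   1.8]
 [ 65.3  62.7]] ell [[470.8   2.5]
 [ 64.1  64.4]]
  dark 31.0 [[472.1   1.8]
 [ 17.   17.1]]
764 rect [659.6 -19.9] [82.7 81.2] 0.3 z [0.0486 0.052  0.0556] flange ((655.874267578125, -19.945995330810547), 49.56942367553711)
flange rect [[657.3 -17. ]
 [ 89.9  86.5]] ell [[656.8 -18. ]
 [ 98.8 102. ]]
[[[23, 129, 243], [18, 142, 176], [19, 150, 207], [23, 130, 243], [19, 148, 159]], [[24, 129, 244], [19, 141, 105], [21, 157, 125], [24, 129, 244], [23, 131, 241]], [[23, 130, 244], [19, 133, 111], [19, 129, 113], [24, 128, 244], [23, 132, 241]]]
```

```bash
python3 - <<'E'
from m import *
f=grab('wrist');s=ctrl.state()
x0,y0=100,160
c=cv2.resize(f['img'][y0:y0+100,x0:x0+130],(780,600),interpolation=cv2.INTER_CUBIC)[:,:,::-1].copy()
cv2.imwrite('pics/w4c.png',c)
hsv=cv2.cvtColor(f['img'],cv2.COLOR_RGB2HSV)
# bore: dark-ish brass (V<170) inside flange
W=onplane(f,np.c_[np.mgrid[0:384,0:512][1].ravel(),np.mgrid[0:384,0:512][0].ravel()],.054)
near=(np.hypot(W[:,0]-.658,W[:,1]+.0195)<.022).reshape(384,512)
k=big(((hsv[:,:,2]<215)&near).astype(np.uint8)*255)[0]
w=onplane(f,k.reshape(-1,2),.054)[:,:2]*1000
print('bore',cv2.boundingRect(k),np.round(cv2.minEnclosingCircle(w.astype(np.float32)),1))
w=onplane(f,[(0,0)],.05)
near=(np.hypot(W[:,0]-.470,W[:,1]+-.001) if 0 else 0)
E
```

```text
Traceback (most recent call last):
ValueError: setting an array element with a sequence. The requested array has an inhomogeneous shape after 1 dimensions. The detected shape was (2,) + inhomogeneous part.
```

View pics/w4c.png

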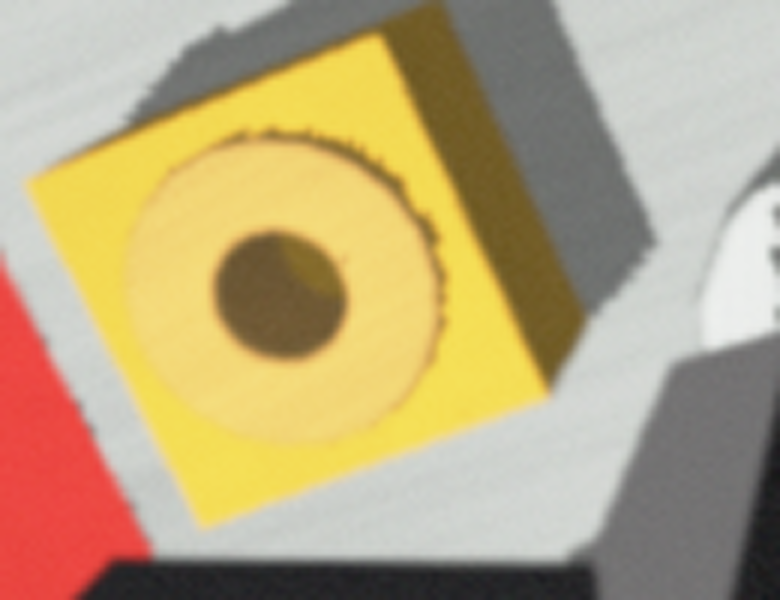

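The yellow block's bush is seen freely: bore centre at crop (282,295), flange centre (283,290), i.e. pixel about (147,208.5).

```bash
python3 - <<'E'
from m import *
f=grab('wrist');print(ctrl.state()['ee_pos'])
print((onplane(f,[(100+282/6-.4,160+295/6-.4),(100+283/6-.4,160+290/6-.4)],.054)*1000).round(1))
print('corners .05',(onplane(f,[(100+x/6-.4,160+y/6-.4) for x,y in((28,182),(380,35),(550,396),(205,528))],.05)*1000).round(1))
E
```

```text
[0.66147428 0.13038404 0.28187388]
[[657.9 -18.6  54. ]
 [657.  -18.   54. ]]
corners .05 [[616.7 -60.5  50. ]
 [616.   22.8  50. ]
 [699.5  23.4  50. ]
 [700.3 -60.4  50. ]]
```

Call:
drive_tool(plan=[[[0,-45,0],0,0.1],[[-3,-90,0],0,0.1],[[-3,-130,0],0,0.1],[[-3,-149,-30],0,0.1],[[-3,-149,-75],0,0.1],[[-3,-149,-115],0,0.1],[[-3,-149,-120],0,0.1],[[-3,-149,-120],0,0.1],[[-3,-149,-128],0,0.1],[[-3,-149,-135],0,0.1],[[-3,-149,-141],0,0.1],[[-3,-149,-145],0,0.1],[[-3,-149,-149],0,0.1],[[-3,-149,-153],0,0.1],[[-3,-149,-155],0,0.1],[[-3,-149,-157],0,0.1],[[-3,-149,-157],0,0.1]])

```text
clock: 10.8
ee_pos: [0.6588, -0.018, 0.1241]
eef_rot: [0.184, 0.983, 0.0, -0.0]
force: [3.0, -0.6, -3.6]
gripper_width: 0.295
gripper_force: 40.0
```

Call:
drive_tool(plan=[[[0,0,-5],0,0.1],[[0,0,-10],0,0.1],[[0,0,-14],0,0.1],[[0,0,-17],0,0.1],[[0,0,-19],0,0.1],[[0,0,-21],0,0.1],[[0,0,-22],0,0.1],[[0,0,-22],0,0.1],[[0,0,-22],0,0.1]])

```text
clock: 11.7
ee_pos: [0.6588, -0.018, 0.1025]
eef_rot: [0.184, 0.983, -0.0, -0.0]
force: [0.9, -1.3, 0.9]
gripper_width: 0.297
gripper_force: 40.0
```

The pin sank to the collar: yellow is good. With the pin in the bush, I'll tow the yellow block along the table onto green.

Call:
drive_tool(plan=[[[0,0,3],0,0.1],[[0,5,3],0,0.1],[[0,15,3],0,0.1],[[0,30,3],0,0.1],[[0,50,3],0,0.1],[[0,70,3],0,0.1],[[0,90,3],0,0.1],[[0,110,3],0,0.1],[[0,130,3],0,0.1],[[0,150,3],0,0.1],[[0,170,3],0,0.1],[[0,190,3],0,0.1],[[0,205,3],0,0.1],[[0,215,3],0,0.1],[[0,222,3],0,0.1],[[0,225,3],0,0.1],[[0,225,3],0,0.1],[[0,222,3],0,0.1],[[0,222,3],0,0.1]])

```text
clock: 13.6
ee_pos: [0.6588, 0.2035, 0.1053]
eef_rot: [0.185, 0.983, 0.0, -0.0]
force: [0.6, 0.4, -3.9]
gripper_width: 0.292
gripper_force: 40.0
```

Call:
drive_tool(plan=[[[0,0,5],0,0.1],[[0,0,10],0,0.1],[[0,0,20],0,0.1],[[0,0,35],0,0.1],[[0,0,60],0,0.1],[[0,0,100],0,0.1],[[0,0,150],0,0.1],[[0,-20,175],0,0.1],[[-20,-60,175],0,0.1],[[-40,-90,175],0,0.1],[[-40,-90,175],0,0.1],[[-40,-90,175],0,0.1]])

```text
clock: 14.8
ee_pos: [0.6188, 0.1136, 0.2822]
eef_rot: [0.185, 0.983, 0.0, 0.001]
force: [0.7, -0.1, -2.8]
gripper_width: 0.295
gripper_force: 40.0
```

```bash
python3 - <<'E'
from m import *
f=grab('wrist');t=grab('top');s=ctrl.state();print(s['ee_pos'],s['clock'],s['force']);save(f,'w5')
for c in('green','red','yellow'):
    k=big(mask(t,c))[0];print(c,cv2.boundingRect(k),(onplane(t,cv2.boxPoints(cv2.minAreaRect(k)),0 if c!='yellow' else .05).mean(0)*1000).round(1))
brass(t,(.658,.204));flange(t,(.658,.204),.05)
for g in(f,t):brass(g,(.471,.001));flange(g,(.471,.001))
E
```

```text
[0.61916707 0.11463222 0.28120258] 14.9 [ 0.39928466 -0.62208148 -2.59914727]
green (170, 161, 44, 23) [626.5 233.    0. ]
red (303, 122, 62, 137) [ 570.1 -199.8    0. ]
yellow (391, 197, 22, 22) [ 516.7 -383.7   50. ]
182 rect [619.8 210.7] [87.8 28.6] 70.9 z [0.0479 0.0506 0.0541] flange ((627.451416015625, 205.81362915039062), 41.34744644165039)
flange rect [[629.7 207. ]
 [ 69.7  13.3]] ell [[630.9 206.3]
 [ 14.2  61.1]]
  dark 630.0 [[670.1 202. ]
 [ 98.6  73.3]]
  dark 0.0 [[609.9 209.7]
 [ 20.6   2.1]]
4834 rect [469.5   1.1] [85.1 85.6] 10.6 z [0.0491 0.051  0.0545] flange ((460.8680114746094, 8.424031257629395), 43.884788513183594)
flange rect [[468.9   2.6]
 [ 65.9  66.2]] ell [[468.9   2.5]
 [ 65.5  65.9]]
  dark 117.5 [[471.7   1.5]
 [ 16.6  17.4]]
  dark 0.0 [[462.5  -3.2]
 [  1.1   0. ]]
784 rect [470.9   0.9] [84.  83.9] 10.6 z [0.0486 0.052  0.0555] flange ((471.2676086425781, 1.1500762701034546), 52.66885757446289)
flange rect [[470.7   1.8]
 [ 65.3  62.7]] ell [[470.8   2.5]
 [ 64.   64.6]]
  dark 31.0 [[472.1   1.8]
 [ 17.   17.1]]
  dark 0.5 [[448.2  49.3]
 [  2.    4. ]]
```

Call:
drive_tool(plan=[[[-40,-30,0],0,0.1],[[-75,-60,0],0,0.1],[[-110,-90,0],0,0.1],[[-140,-112,0],0,0.1],[[-149,-112,-40],0,0.1],[[-149,-112,-80],0,0.1],[[-149,-112,-115],0,0.1],[[-149,-112,-121],0,0.1],[[-149,-112,-121],0,0.1],[[-149,-112,-128],0,0.1],[[-149,-112,-135],0,0.1],[[-149,-112,-141],0,0.1],[[-149,-112,-146],0,0.1],[[-149,-112,-149],0,0.1],[[-149,-112,-149],0,0.1]])

```text
clock: 16.4
ee_pos: [0.4699, 0.002, 0.1312]
eef_rot: [0.184, 0.983, 0.0, -0.0]
force: [3.6, -0.4, -4.6]
gripper_width: 0.299
gripper_force: 40.0
```

Call:
drive_tool(plan=[[[0,0,-1],0,0.1],[[0,-5,-1],0,0.1],[[0,-14,-1],0,0.1],[[0,-26,-1],0,0.1],[[0,-40,-1],0,0.1],[[0,-55,-1],0,0.1],[[0,-70,-1],0,0.1],[[0,-85,-1],0,0.1],[[0,-100,-1],0,0.1],[[0,-115,-1],0,0.1],[[0,-130,-1],0,0.1],[[0,-145,-1],0,0.1],[[0,-160,-1],0,0.1],[[0,-175,-1],0,0.1],[[0,-188,-1],0,0.1],[[0,-197,-1],0,0.1],[[0,-203,-1],0,0.1],[[0,-205,-1],0,0.1],[[0,-203,-1],0,0.1],[[0,-203,-1],0,0.1]])

```text
clock: 18.4
ee_pos: [0.47, -0.2008, 0.1306]
eef_rot: [0.184, 0.983, -0.0, 0.0]
force: [-0.8, -0.4, -3.6]
gripper_width: 0.295
gripper_force: 40.0
```

Call:
drive_tool(plan=[[[0,0,5],0,0.1],[[0,0,10],0,0.1],[[0,0,20],0,0.1],[[0,0,45],0,0.1],[[0,0,90],0,0.1],[[0,10,130],0,0.1],[[0,50,150],0,0.1],[[0,100,150],0,0.1],[[0,150,150],0,0.1],[[-10,200,150],0,0.1],[[-10,250,150],0,0.1],[[-10,300,150],0,0.1],[[-10,350,150],0,0.1],[[-10,400,150],0,0.1],[[-10,450,150],0,0.1],[[-10,450,150],0,0.1],[[-10,450,150],0,0.1]])

```text
clock: 20.1
ee_pos: [0.4595, 0.2497, 0.2808]
eef_rot: [0.183, 0.983, -0.0, 0.0]
force: [-0.5, 0.2, -3.2]
gripper_width: 0.298
gripper_force: 40.0
```

```bash
python3 - <<'E'
from m import *
f=grab('wrist');t=grab('top');s=ctrl.state();print(s['ee_pos'],s['clock'],s['force'],s['eef_rot'])
for b in((.470,-.201),(.659,.203)):brass(t,b);flange(t,b,.05)
# stand top from wrist depth: hole rect
ys,xs=np.mgrid[0:384,0:512];px=np.c_[xs.ravel(),ys.ravel()];P=depthpts(f,px)
q=P[(P[:,2]>.049)&(P[:,2]<.06)&(np.hypot(P[:,0]-.4425,P[:,1]-.3805)<.065)]
print(len(q),cv2.minAreaRect(q[:,:2].astype(np.float32)*1000),np.median(q[:,2]));save(f,'w6')
E
```

```text
[0.45993097 0.24821266 0.28090403] 20.2 [-0.82147907  0.61241916 -3.58796633] [ 1.84639082e-01  9.82806370e-01 -1.54585875e-05  2.20240831e-04]
812 rect [ 466.3 -197.6] [84.6 85.4] 17.4 z [0.0488 0.052  0.0558] flange ((462.2225036621094, -197.57501220703125), 53.78010940551758)
flange rect [[ 466.7 -199.6]
 [  62.3   65.1]] ell [[ 466.6 -199.6]
 [  63.4   64.7]]
  dark 37.0 [[ 466.6 -201. ]
 [  19.8   19.9]]
  dark 0.0 [[ 459.1 -154. ]
 [  23.3    2.1]]
765 rect [655.8 204.8] [85.  84.1] 85.1 z [0.0486 0.0518 0.0554] flange ((653.9234619140625, 208.0277099609375), 53.43571090698242)
flange rect [[655.2 206.3]
 [ 64.5  64.5]] ell [[655.4 205.5]
 [ 64.1  65.1]]
  dark 1.5 [[662.4 206.4]
 [  2.9   5.9]]
  dark 1.0 [[660.9 249. ]
 [ 35.1   2.9]]
4417 ((442.2337951660156, 380.6662292480469), (85.60592651367188, 84.49141693115234), 73.26778411865234) 0.053786524668876234
```

Blocks sit at (466,−198) and (656,205) mm, well within the areas. Returning the gauge.

Call:
drive_tool(plan=[[[-8,45,0],0,0.1],[[-17,90,0],0,0.1],[[-17,125,0],0,0.1],[[-17,132,-40],0,0.1],[[-17,132,-80],0,0.1],[[-17,132,-115],0,0.1],[[-17,132,-120],0,0.1],[[-17,132,-120],0,0.1],[[-17,132,-130],0,0.1],[[-17,132,-140],0,0.1],[[-17,132,-150],0,0.1],[[-17,132,-160],0,0.1],[[-17,132,-168],0,0.1],[[-17,132,-174],0,0.1],[[-17,132,-177],0,0.1],[[-17,132,-178],0,0.1],[[-17,132,-178],0,0.1]])

```text
clock: 21.9
ee_pos: [0.4429, 0.3811, 0.1027]
eef_rot: [0.184, 0.983, 0.0, 0.0]
force: [0.3, -0.2, -3.9]
gripper_width: 0.298
gripper_force: 40.0
```

Call:
drive_tool(plan=[[[0,0,-1],0,0.1],[[0,0,-2],0,0.1],[[0,0,-2],0,0.34],[[0,0,-2],0,0.4],[[0,0,-2],0,0.6],[[0,0,-2],0,0.8],[[0,0,-2],0,0.8],[[0,0,-2],0,0.8],[[0,0,20],0,0.8],[[0,0,50],0,0.8],[[0,0,100],0,0.8],[[0,0,150],0,0.8],[[-20,0,190],0,0.8],[[-40,0,225],0,0.8],[[-40,0,225],0,0.8],[[-40,0,225],0,0.8]])

```text
clock: 23.5
ee_pos: [0.4028, 0.3811, 0.3277]
eef_rot: [0.184, 0.983, 0.0, 0.0]
force: [0.5, -0.4, -0.1]
gripper_width: 0.801
gripper_force: 0.0
```

```bash
python3 - <<'E'
from m import *
f=grab('wrist');t=grab('top');s=ctrl.state();print(s['ee_pos'],s['clock'],s['force'])
ys,xs=np.mgrid[0:384,0:512];px=np.c_[xs.ravel(),ys.ravel()];P=depthpts(f,px)
n=np.hypot(P[:,0]-.4425,P[:,1]-.3805)<.065
for lo,hi in((.105,.15),(.0595,.066),(.049,.0585)):
    q=P[n&(P[:,2]>lo)&(P[:,2]<hi)];print(len(q),cv2.minAreaRect(q[:,:2].astype(np.float32)*1000),np.percentile(q[:,2],[5,50,95]).round(4))
for b in((.466,-.198),(.656,.205)):brass(t,b)
E
```

```text
[0.40299455 0.3807537  0.32597363] 23.6 [-0.37504321 -0.01226646 -0.4347811 ]
658 ((438.9901123046875, 381.7162780761719), (26.86472511291504, 27.79318618774414), 68.67649841308594) [0.1121 0.1275 0.129 ]
578 ((435.84075927734375, 381.84539794921875), (53.19937515258789, 45.828102111816406), 78.78192901611328) [0.0605 0.0619 0.0633]
2301 ((442.6405334472656, 380.6030578613281), (84.0932388305664, 84.60404968261719), 73.5135269165039) [0.0525 0.0539 0.0554]
811 rect [ 466.2 -197.8] [84.4 85. ] 17.2 z [0.0488 0.052  0.0556] flange ((466.6036682128906, -198.30393981933594), 56.05912399291992)
758 rect [656.4 204.8] [85.7 85. ] 85.3 z [0.0487 0.0519 0.0555] flange ((656.5792846679688, 206.9346923828125), 56.024452209472656)
```

```bash
python3 -c "
from workcell import ctrl;print(ctrl.job_done())"
```

```text
the job is handed in; nothing more can be done
None
```

The job is handed in: the blue bush was bad and its block is on red, the yellow bush was good and its block is on green, and the gauge hangs upright in its stand (3–4 mm off centre, limit 10); the hand-in returned no verdict, and I didn't re-measure the bowl stack or brush, though the arm stayed clear of both.

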